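# Load the tube clamp block and set its thumbscrew

## Task

Move the two capped sample tubes from the rack into the two bores of the metal clamp block, one tube in each bore and fully down. Then turn the block's thumbscrew clockwise (seen from above) until it seats, back it off a quarter turn so the jaw leaves the tubes running clearance, and finish while still holding the thumbscrew there in the gripper. Leave the specimen jar, the reagent bottle and the label roll where they are.

Things in the scene. Friction and masses are not known exactly. Their poses are not given: they have to be found in the camera images.
- clamp_block: fixed steel block 70 x 170 mm, top 50 mm above the bench, on a 94 x 186 mm steel flange. Origin: centre of underside; z up. Bores at y = +22, +64 mm, thumbscrew at y = -50 mm (all x = 0). A steel jaw bar (top at 64 mm) stands along the bores on the -x side; the screw moves it 1.5 mm/rad; its face stays 8.5 mm or more from the bore line. Steel guide blocks at the +x edge, up to 63 mm.
- bore0 (a point): centre of the mouth of the bore nearer the thumbscrew, in the block's top face (50 mm above the bench). Bore diameter 16 mm, 38 mm deep (floor 12 mm above the bench), 2 mm chamfer. A tube standing on its floor projects 58 mm above the mouth.
- bore1 (a point): the same for the bore farther from the thumbscrew, 42 mm from bore0.
- thumbscrew_grip (a point): point on the thumbscrew's vertical axis at the height to grip, 83 mm above the bench. The screw's head is a black fluted round knob, 36 mm in diameter, 66 to 90 mm above the bench, with a bright pointer bar on top; any gripping direction will do. Below it is a 30 mm steel boss up to 60 mm above the bench. The knob stays at this height as it turns.
- thumbscrew (a joint): angle of the thumbscrew in rad, growing clockwise seen from above (tightening). It seats against a hard stop at 3.00; it starts 0.7 to 1.2 rad short of that and stays where it is left. Friction about 0.06 N m. A quarter turn back from the seat is 1.43.
- rack: fixed narrow beige tube rack, 22 x 211 x 77 mm high. Origin: centre of its underside; y along its row of ten pockets, whose floors are 6 mm above the bench. The two tubes stand in the pockets at y = +31 and -31 mm; the other pockets are empty.
- tube_a: capped sample tube 96 mm long, barrel 13 mm in diameter, the top 19 mm is a cap of 17 mm diameter; 11 to 18 g. Origin: centre of its underside; z along it to the cap. At the start it stands in the rack's pocket at y = +31 mm, top 102 mm above the bench. Pinch the cap from above, across the rack's width. Either tube may go into either bore.
- tube_b: the same kind of tube; at the start in the rack's pocket at y = -31 mm.
- jar: loose specimen jar with a screw lid, 62 mm in diameter, 69 mm high, origin centre of underside; leave alone.
- reagent: loose small reagent bottle, 52 mm in diameter, 89 mm high, origin centre of underside; leave alone.
- label_roll: loose roll of labels, 72 mm in diameter, 38 mm high, lying flat; leave alone.

How it is judged:
On the way, in this order (a step that is already met when the one before it is completed fails the run):
1. both tubes stand released in the bores, with the thumbscrew not yet seated ((horizontal distance between tube_a and bore0 below 0.006 m or horizontal distance between tube_a and bore1 below 0.006 m) and z of each of tube_a, tube_b in the frame of clamp_block below 0.017 m and angle between each of tube_a, tube_b's own z axis and vertical below 0.2 rad and contact force between the fingers and tube_a below 0.1 N and (horizontal distance between tube_b and bore0 below 0.006 m or horizontal distance between tube_b and bore1 below 0.006 m) and contact force between the fingers and tube_b below 0.1 N and value of joint thumbscrew below 2.9 rad), for 0.2 s.
2. the thumbscrew is turned home onto its seat (within 0.06 rad) ((horizontal distance between tube_a and bore0 below 0.006 m or horizontal distance between tube_a and bore1 below 0.006 m) and z of each of tube_a, tube_b in the frame of clamp_block below 0.017 m and angle between each of tube_a, tube_b's own z axis and vertical below 0.2 rad and contact force between the fingers and tube_a below 0.1 N and (horizontal distance between tube_b and bore0 below 0.006 m or horizontal distance between tube_b and bore1 below 0.006 m) and contact force between the fingers and tube_b below 0.1 N and value of joint thumbscrew above 2.94 rad), for 0.1 s.
At the end, for the whole second after the job is handed in: Both tubes stand in the bores, on the floor (within 5 mm), upright (within 0.2 rad) and released; the thumbscrew, once seated, is 1.57 +- 0.25 rad back from its seat, at rest, and still gripped (TCP within 20 mm of the grip point, over 2 N) ((horizontal distance between tube_a and bore0 below 0.006 m or horizontal distance between tube_a and bore1 below 0.006 m) and z of each of tube_a, tube_b in the frame of clamp_block below 0.017 m and angle between each of tube_a, tube_b's own z axis and vertical below 0.2 rad and contact force between the fingers and tube_a below 0.1 N and (horizontal distance between tube_b and bore0 below 0.006 m or horizontal distance between tube_b and bore1 below 0.006 m) and contact force between the fingers and tube_b below 0.1 N and value of joint thumbscrew between 1.18 and 1.68 rad and velocity of joint thumbscrew between -0.05 and 0.05 rad/s and contact force between the fingers and clamp_block above 2 N and distance between the grasp point and thumbscrew_grip below 0.02 m); the arm keeps its last pose, push and grip.
It fails at once if the specimen jar is pushed away (more than 30 mm) (distance of jar from where it was at the start of the episode above 0.03 m).
It fails at once if the reagent bottle is pushed away (more than 30 mm) (distance of reagent from where it was at the start of the episode above 0.03 m).
It fails at once if the label roll is pushed away (more than 30 mm) (distance of label_roll from where it was at the start of the episode above 0.03 m).
It also fails if it takes over 64 s, if anything falls off the work surface, if the arm or the gripper's body presses on something with over 40 N, if the wrist force passes 120 N, or if a joint passes its speed limit or range.

## Robot

A 7-joint arm with a two-finger parallel gripper is mounted at the origin on a cart in front of the work surface, level with it; the furniture and walls round the work are solid. World frame = base frame: x ahead of the robot, y to its left, z up, the work surface at z = 0. Lengths are in m, angles in rad, forces in N, time in s.
With the tool pointing down it reaches from about 0.425 to 1.025 m from the base axis. Payload 3.6 kg.
Tool frame: the origin (TCP) lies between the finger pads, 19 mm behind the fingertips; this is the grasp point; z points along the fingers, y is the line along which they close (so a half turn about z gives the same grasp; the last joint's range is limited). The gripper opens to 85 mm and grips with 20 to 120 N. Pads are 22 mm wide; open, the fingers measure 114 mm over their backs; the gripper's body (76 mm by 85 mm) begins 54 mm behind the grasp point. The pads swing forward as they close: fully open they stand 13 mm farther back than shut.
Start: joints at [-1.288, 0.591, 0.048, 1.609, -0.033, 0.943, -0.034], TCP at [0.266, 0.674, 0.25] pointing down, gripper open.
Joint ranges: [-2.69, 2.69], [-0.47, 2.24], [-1.27, 1.36], [0.19, 2.51], [-1.53, 4.68], [0.08, 2.07], [-3.09, 3.09]. Speed limits (rad/s): [2.57, 2.57, 3.14, 3.14, 3.14, 3.14, 3.14].

## Interface

Orientations are given as a rotation vector (axis times angle).
In Python, from workcell import env gives the robot as it stands.
- The arm moves only by the tool apply_moves, never from a script. Its argument "commands" is a list of rows, each an object with "angular": the turn, a rotation vector about the tool's x, y, z in units of 5 degrees (1.0 is 5 degrees), a list of three; "delta_pos": the shift along the tool's x, y, z in units of 40 mm (1.0 is 40 mm), a list of three; "fingers": the closure, from 0 (fully open) to 1 (shut). A call has 1 to 20 rows; each row is the pose to reach, as a shift and turn from the pose commanded when the call began, along the tool's axes at that moment; what a row does not reach only later rows make up. A row lasts 1/12 s, in which the tool goes at most 41.7 mm and 7.16 degrees, less where a joint would pass 70% of its speed; a pose out of reach is approached as far as the arm can. A call with a gripper value outside its range is refused whole. The fingers move at their own pace and stop on an object; "newtons" is the grip in N (left out, the last holds). Time passes only in rows, so rows that repeat a pose let the fingers close. It gives the time, the measured TCP pose, the force, the opening and the grip force at its end, in the units of the state.
- env.sense(): the state, without advancing time (a new reading comes with each control period).
- env.get_image(name): name is "scene" or "top" or "wrist"; returns the picture (400x640x3 uint8, red, green, blue); there is no depth.
- env.get_calibration(name): a dict with "K" (3x3 intrinsics, pixels), "D" ([k1, k2, p1, p2, k3] as OpenCV has them; the pictures are not rectified), "rvec" (rotation vector, rad) and "tvec" (3), from world to camera coordinates, as OpenCV has them; the wrist camera has in their place "tool_from_camera" (4x4, takes a point from camera to tool coordinates, whose origin is the TCP and whose axes are the flange's). Camera axes: x right, y down, z forward; pixel columns grow to the right and rows downward; lengths in m; the calibration is good to about 2 mm. A picture is of the moment at which its call begins: read the wrist's pose just before it. get_calibration takes no time and is no camera call.
- env.finish_job(): hands the job in; it is judged then, once.
The state is a dict: "time_s": time; "q": joint angles; "joint_vel": joint speeds; "joint_torque": joint torques, N m; "tool_pos": TCP position; "tool_rot": TCP orientation; "wrist_force": force on the tool from outside, world axes, zero at the start; "moment": the same for the moment, N m; "finger_gap": finger opening in m; "finger_force": force on a finger pad.
Only numpy, scipy, OpenCV 4.12 (cv2) and the standard library are available. Lean on these libraries where they do the work, as an engineer would, in place of code of your own. Each camera call takes 0.05 s, during which the arm holds its last target. There are 200 camera calls.

## Working session

There is one attempt and no reset: what is moved stays moved. The work goes in short steps, Python scripts to look and compute and a tool call to move; the robot and the scene stay as the last step left them, time stands still between calls to the robot, and variables do not carry over. Pictures are saved under pics/ and viewed, at most 11 in all, crops included, and the job is handed in when it is done.

Besides the shell and the picture viewer there is one more tool, called after "Emit:" by a JSON object that holds its "fn" and its "kwargs", one argument or row to a line. apply_moves: Moves the arm, as the interface text tells. Its arguments: {"type":"object","properties":{"commands":{"type":"array"},"newtons":{"type":"number"}},"required":["commands"]}

```bash
ls; mkdir -p pics; python3 - <<'E'
from workcell import env
import cv2,numpy as np
s=env.sense();print({k:np.round(v,3).tolist() for k,v in s.items()})
for n in("scene","top","wrist"):
    im=env.get_image(n);cv2.imwrite(f"pics/{n}0.png",im[...,::-1])
    c=env.get_calibration(n);print(n,{k:np.round(v,4).tolist() for k,v in c.items()})
E
```

```text
pics
{'time_s': 0.0, 'q': [-1.289, 0.592, 0.048, 1.61, -0.033, 0.943, -0.034], 'joint_vel': [-0.0, 0.001, -0.001, 0.001, -0.0, -0.0, 0.002], 'joint_torque': [0.001, -54.869, 1.547, -19.813, 0.009, 0.009, 0.0], 'tool_pos': [0.266, 0.674, 0.249], 'tool_rot': [-0.587, -3.086, 0.004], 'wrist_force': [0.138, 0.066, 0.207], 'moment': [0.014, -0.022, 0.039], 'finger_force': 0.0, 'finger_gap': 0.085}
scene {'K': [[381.9881, 0.0, 322.4338], [0.0, 381.9881, 202.6654], [0.0, 0.0, 1.0]], 'D': [0.0238, 0.0, 0.0, 0.0, 0.0], 'rvec': [1.967, -1.1749, 0.5997], 'tvec': [-0.3411, 0.3281, 0.6503]}
top {'K': [[418.416, 0.0, 317.7015], [0.0, 418.416, 191.3693], [0.0, 0.0, 1.0]], 'D': [-0.0444, 0.0, 0.0, 0.0, 0.0], 'rvec': [2.12, -2.1606, 0.202], 'tvec': [-0.1038, 0.5547, 1.2568]}
wrist {'K': [[302.9842, 0.0, 321.6331], [0.0, 302.9842, 198.8858], [0.0, 0.0, 1.0]], 'D': [0.0002, 0.0, 0.0, 0.0, 0.0], 'tool_from_camera': [[0.0012, -0.958, -0.2867, 0.073], [1.0, 0.0011, 0.0007, 0.0007], [-0.0003, -0.2867, 0.958, -0.1242], [0.0, 0.0, 0.0, 1.0]]}
```

View pics/top0.png

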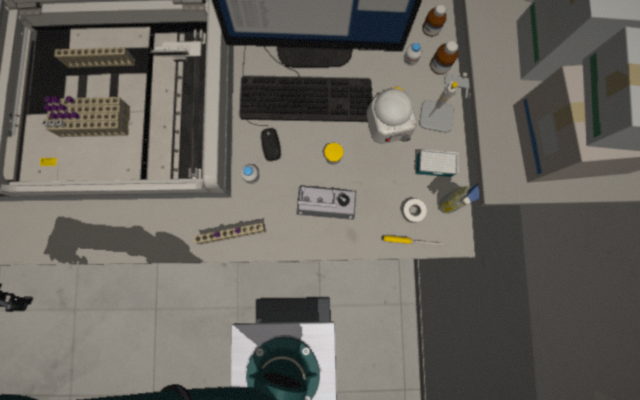

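View pics/scene0.png

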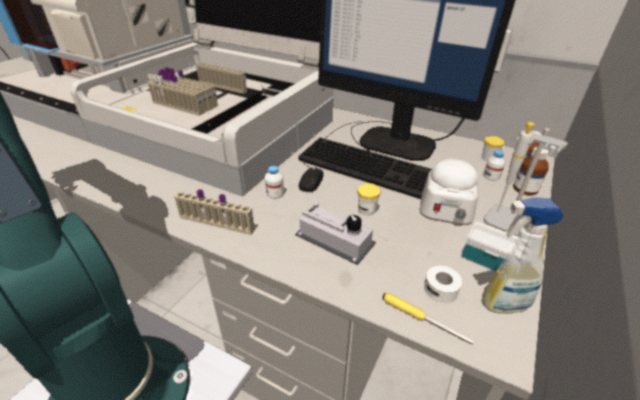

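Top view: rack with purple caps near (212,236) and (237,231), block near (326,201) with black knob at (344,199), reagent (250,172), jar (333,152), label roll (414,209). Scene view: caps at about (200,193) and (222,198), knob (354,222).

```bash
cat > h.py <<'E'
from workcell import env
import cv2,numpy as np
from scipy.spatial.transform import Rotation as R
def ray(n,uv,st=None):
    c=env.get_calibration(n);uv=np.array(uv,float).reshape(-1,1,2)
    p=cv2.undistortPoints(uv,c["K"],c["D"])[:,0];d=np.c_[p,np.ones(len(p))]
    if n=="wrist":
        st=st or env.sense();T=np.eye(4);T[:3,:3]=R.from_rotvec(st["tool_rot"]).as_matrix();T[:3,3]=st["tool_pos"]
        T=T@np.array(c["tool_from_camera"]);return T[:3,3],d@T[:3,:3].T
    M=cv2.Rodrigues(np.array(c["rvec"],float))[0];return -M.T@np.array(c["tvec"]).ravel(),d@M
def plane(n,uv,z,st=None):
    o,d=ray(n,uv,st);return o+d*((z-o[2])/d[:,2])[:,None]
def tri(a,b):
    (o1,d1),(o2,d2)=a,b;d1=d1[0];d2=d2[0]
    k=np.linalg.lstsq(np.c_[d1,-d2],o2-o1,rcond=None)[0];p=o1+k[0]*d1;q=o2+k[1]*d2
    return (p+q)/2,np.linalg.norm(p-q)
def blobs(m,amin=8):
    n,_,s,c=cv2.connectedComponentsWithStats(m.astype(np.uint8));return [(c[i].round(2).tolist(),int(s[i,4]),s[i,:4].tolist()) for i in range(1,n) if s[i,4]>=amin]
E
python3 - <<'E'
from h import *
t=cv2.imread("pics/top0.png");s=cv2.imread("pics/scene0.png")
for n,im,(x0,y0,x1,y1) in(("top",t,(190,175,370,255)),("scene",s,(165,180,390,270))):
    h=cv2.cvtColor(im,cv2.COLOR_BGR2HSV);b=np.zeros(im.shape[:2],bool);b[y0:y1,x0:x1]=1
    print(n,"purple",blobs(b&(h[...,0]>125)&(h[...,0]<165)&(h[...,1]>60),4))
    print(n,"black",blobs(b&(im.max(2)<50),20))
a=cv2.resize(t[175:255,190:370],None,fx=4,fy=4,interpolation=2)
c=cv2.resize(s[185:265,285:385],None,fx=3.4,fy=3.4,interpolation=2)
v=np.zeros((600,720,3),np.uint8);v[:320]=a;v[322:322+272,:340]=c
cv2.imwrite("pics/crop.png",v)
E
```

```text
top purple [([237.19, 229.95], 21, [235, 228, 5, 5]), ([216.28, 234.08], 25, [213, 232, 7, 5])]
top black [([343.64, 200.21], 47, [339, 195, 10, 10])]
scene purple [([199.63, 193.44], 41, [197, 190, 6, 8]), ([221.56, 198.27], 41, [219, 195, 6, 8])]
scene black [([309.13, 185.39], 123, [300, 180, 21, 11]), ([378.58, 182.98], 64, [365, 180, 25, 8]), ([353.23, 224.47], 127, [347, 218, 13, 13])]
```

View pics/crop.png

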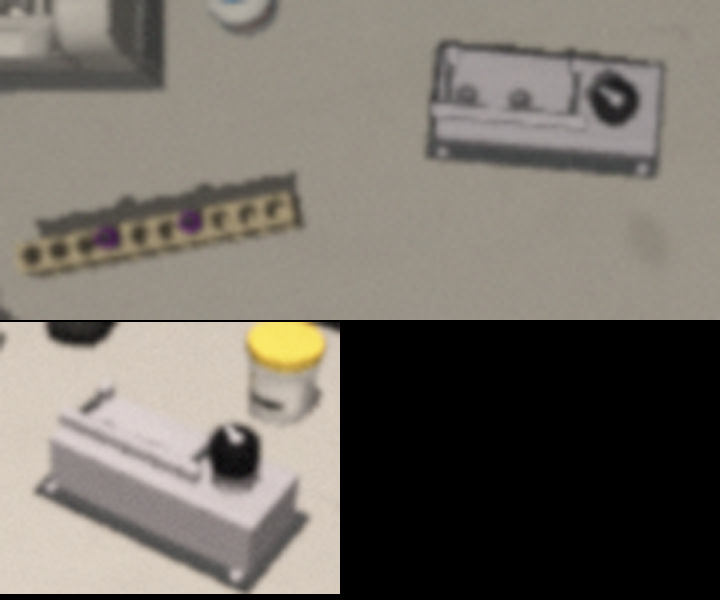

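The crop shows caps at crop (108,237) and (191,221), bores at (467,95) and (519,98), the knob at (613,97), and the jaw on the robot's side of the bores.

```bash
python3 - <<'E'
from h import *
p=lambda *a:print(*[np.round(x,4).tolist() for x in a])
for z,uv in((.1,[[237.2,230],[216.7,234]]),(.09,[[343.3,199.3]]),(.05,[[306.9,199],[319.9,199.8]])): p(plane("top",uv,z))
for a,b in(([237.2,230],[221.6,198.3]),([216.7,234],[199.6,193.4]),([343.5,199.7],[353.4,223.5])): p(*tri(ray("top",a),ray("scene",b)))
c=plane("top",[[237.2,230],[216.7,234]],.1);print("tube spacing",np.linalg.norm(c[0]-c[1]))
# corners of flange in crop
cr=np.array([[430,158],[655,176],[664,62],[441,43]])/4+[190,175]-.375
f=plane("top",cr,.005);p(f,f.mean(0),np.linalg.norm(np.diff(f,axis=0),axis=1))
rr=np.array([[36,258],[274,209]])/4+[190,175]-.375
rk=plane("top",rr,.077);p(rk); d=rk[0]-rk[1];print("rack dir",np.degrees(np.arctan2(d[1],d[0])))
s=env.sense();print(R.from_rotvec(s["tool_rot"]).as_matrix().round(3))
E
```

```text
[[0.4325, 0.126, 0.1], [0.4218, 0.1862, 0.1]]
[[0.5198, -0.1901, 0.09]]
[[0.5288, -0.0803, 0.05], [0.5256, -0.1206, 0.05]]
[0.4333, 0.1277, 0.0902] 0.0
[0.4224, 0.1883, 0.0908] 0.0002
[0.521, -0.192, 0.0741] 0.0
tube spacing 0.06111325465332587
[[0.4875, -0.048, 0.005], [0.4697, -0.2273, 0.005], [0.562, -0.2378, 0.005], [0.5807, -0.058, 0.005]] [0.525, -0.1428, 0.005] [0.1802, 0.0928, 0.1808]
[[0.4091, 0.2451, 0.077], [0.4426, 0.0673, 0.077]]
rack dir 100.69176942537467
[[-0.93   0.367 -0.001]
 [ 0.367  0.93  -0.002]
 [-0.    -0.002 -1.   ]]
```

```bash
cat >> h.py <<'E'
def go(pos,yaw,st=None):
    "units to reach pos with tool y at world angle yaw (deg), tool down"
    st=st or env.sense();A=R.from_rotvec(st["tool_rot"])
    y=np.array([np.cos(np.radians(yaw)),np.sin(np.radians(yaw)),0]);z=np.array([0,0,-1.]);x=np.cross(y,z)
    B=R.from_matrix(np.c_[x,y,z]);d=A.inv().apply(np.array(pos)-st["tool_pos"])/.04
    print("delta_pos",d.round(3).tolist(),"angular",(np.degrees((A.inv()*B).as_rotvec())/5).round(3).tolist())
E
python3 -c "
from h import *
go([.428,.157,.20],10.5)"
```

```text
delta_pos [-8.512, -10.53, 1.247] angular [-0.018, 0.011, 11.594]
```

Emit:
{"fn": "apply_moves", "kwargs": {
  "commands": [
    {"delta_pos":[-8.51,-10.53,1.247],"angular":[0,0,11.6],"fingers":0},
    {"delta_pos":[-8.51,-10.53,1.247],"angular":[0,0,11.6],"fingers":0},
    {"delta_pos":[-8.51,-10.53,1.247],"angular":[0,0,11.6],"fingers":0},
    {"delta_pos":[-8.51,-10.53,1.247],"angular":[0,0,11.6],"fingers":0},
    {"delta_pos":[-8.51,-10.53,1.247],"angular":[0,0,11.6],"fingers":0},
    {"delta_pos":[-8.51,-10.53,1.247],"angular":[0,0,11.6],"fingers":0},
    {"delta_pos":[-8.51,-10.53,1.247],"angular":[0,0,11.6],"fingers":0},
    {"delta_pos":[-8.51,-10.53,1.247],"angular":[0,0,11.6],"fingers":0},
    {"delta_pos":[-8.51,-10.53,1.247],"angular":[0,0,11.6],"fingers":0},
    {"delta_pos":[-8.51,-10.53,1.247],"angular":[0,0,11.6],"fingers":0},
    {"delta_pos":[-8.51,-10.53,1.247],"angular":[0,0,11.6],"fingers":0},
    {"delta_pos":[-8.51,-10.53,1.247],"angular":[0,0,11.6],"fingers":0},
    {"delta_pos":[-8.51,-10.53,1.247],"angular":[0,0,11.6],"fingers":0},
    {"delta_pos":[-8.51,-10.53,1.247],"angular":[0,0,11.6],"fingers":0},
    {"delta_pos":[-8.51,-10.53,1.247],"angular":[0,0,11.6],"fingers":0},
    {"delta_pos":[-8.51,-10.53,1.247],"angular":[0,0,11.6],"fingers":0}
  ]
}}

```text
time_s: 1.48
tool_pos: [0.4282, 0.1579, 0.2001]
tool_rot: [-2.01, -2.414, -0.0]
wrist_force: [-0.2, 1.1, -0.7]
finger_gap: 0.0855
finger_force: 0.0
```

```bash
python3 - <<'E'
from h import *
st=env.sense();im=env.get_image("wrist")[...,::-1].copy();cv2.imwrite("pics/w1.png",im)
print(np.round(st["q"],2),np.round(st["tool_pos"],4))
h=cv2.cvtColor(im,cv2.COLOR_BGR2HSV)
for c,a,bb in blobs((h[...,0]>125)&(h[...,0]<165)&(h[...,1]>60),60): print(c,a,bb,plane("wrist",[c],.102,st).round(4))
E
```

```text
[-0.72  0.35  0.33  2.25 -0.21  0.56 -0.04] [0.4282 0.1579 0.2001]
[319.57, 165.93] 317 [309, 155, 22, 24] [[0.4212 0.1899 0.102 ]]
[319.15, 239.18] 341 [309, 228, 21, 25] [[0.4315 0.1318 0.102 ]]
```

View pics/w1.png

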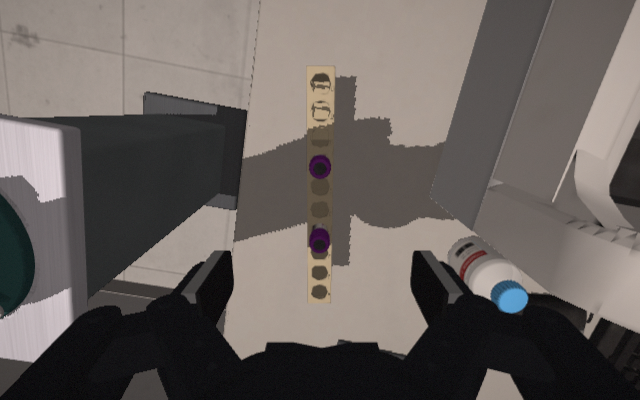

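The wrist view shows the rack upright in the picture from (320,66) to (319,303), caps at about (320,167) and (319,241), fingers straddling it, and the reagent bottle at (490,275), beside the right finger and clear of it.

```bash
python3 - <<'E'
from h import *
im=cv2.imread("pics/w1.png");st=env.sense()
h=cv2.cvtColor(im,cv2.COLOR_BGR2HSV)
col=h[:,312:328,1].mean(1);print("sat rows",col[55:80].round().tolist(),col[292:312].round().tolist())
row=h[210:228,:,1].mean(0);print(row[300:342].round().tolist())
e=plane("wrist",[[319.5,66],[319.5,303.5]],.077,st);print(e.round(4),np.linalg.norm(e[0]-e[1]),e.mean(0).round(4))
d=e[0]-e[1];print("dir",np.degrees(np.arctan2(d[1],d[0])));u=d/np.linalg.norm(d)
print("tubes from rack",(e.mean(0)+.031*u).round(4),(e.mean(0)-.031*u).round(4))
print(plane("wrist",[[320,167.5],[319.7,241.5]],.102,st).round(4))
w=plane("wrist",[[307,220],[334.5,220]],.077,st);print(w.round(4),np.linalg.norm(w[0]-w[1]))
E
```

```text
sat rows [34.0, 34.0, 34.0, 34.0, 34.0, 33.0, 33.0, 33.0, 32.0, 32.0, 44.0, 68.0, 73.0, 73.0, 73.0, 73.0, 73.0, 73.0, 73.0, 74.0, 74.0, 74.0, 73.0, 74.0, 73.0] [72.0, 71.0, 73.0, 74.0, 74.0, 73.0, 74.0, 74.0, 74.0, 74.0, 71.0, 47.0, 32.0, 32.0, 32.0, 34.0, 34.0, 34.0, 33.0, 32.0]
[32.0, 33.0, 33.0, 34.0, 33.0, 34.0, 34.0, 60.0, 72.0, 73.0, 73.0, 74.0, 72.0, 71.0, 67.0, 65.0, 63.0, 62.0, 62.0, 62.0, 62.0, 61.0, 64.0, 65.0, 68.0, 69.0, 71.0, 73.0, 72.0, 73.0, 73.0, 74.0, 51.0, 35.0, 32.0, 32.0, 32.0, 32.0, 32.0, 33.0, 33.0, 33.0]
[[0.4077 0.2613 0.077 ]
 [0.4457 0.0567 0.077 ]] 0.20808217258747824 [0.4267 0.159  0.077 ]
dir 100.52549100118743
tubes from rack [0.421  0.1895 0.077 ] [0.4324 0.1285 0.077 ]
[[0.4215 0.1899 0.102 ]
 [0.4322 0.131  0.102 ]]
[[0.4196 0.1377 0.077 ]
 [0.4431 0.1421 0.077 ]] 0.02392154925047596
```

```bash
python3 - <<'E'
from h import *
print("reagent top",plane("wrist",[[510,297]],.089).round(3),plane("top",[[249,171]],.089).round(3))
go([.4325,.1285,.14],10.5);go([.4325,.1285,.0995],10.5)
E
```

```text
reagent top [[0.611 0.103 0.089]] [[0.612 0.094 0.089]]
delta_pos [-0.772, -0.031, 1.503] angular [0.002, -0.008, 0.014]
delta_pos [-0.773, -0.031, 2.516] angular [0.002, -0.008, 0.014]
```

Emit:
{"fn": "apply_moves", "kwargs": {
  "commands": [
    {"delta_pos":[-0.77,-0.03,1.0],"angular":[0,0,0],"fingers":0.4},
    {"delta_pos":[-0.77,-0.03,1.5],"angular":[0,0,0],"fingers":0.4},
    {"delta_pos":[-0.77,-0.03,2.1],"angular":[0,0,0],"fingers":0.4},
    {"delta_pos":[-0.77,-0.03,2.51],"angular":[0,0,0],"fingers":0.4},
    {"delta_pos":[-0.77,-0.03,2.51],"angular":[0,0,0],"fingers":0.4},
    {"delta_pos":[-0.77,-0.03,2.51],"angular":[0,0,0],"fingers":1},
    {"delta_pos":[-0.77,-0.03,2.51],"angular":[0,0,0],"fingers":1},
    {"delta_pos":[-0.77,-0.03,2.51],"angular":[0,0,0],"fingers":1},
    {"delta_pos":[-0.77,-0.03,2.51],"angular":[0,0,0],"fingers":1},
    {"delta_pos":[-0.77,-0.03,2.51],"angular":[0,0,0],"fingers":1},
    {"delta_pos":[-0.77,-0.03,2.51],"angular":[0,0,0],"fingers":1}
  ],
  "newtons": 30
}}

```text
time_s: 2.45
tool_pos: [0.4333, 0.1277, 0.1007]
tool_rot: [2.009, 2.414, 0.003]
wrist_force: [-0.8, 1.4, 6.8]
finger_gap: 0.0155
finger_force: 29.7
```

```bash
python3 - <<'E'
from h import *
go([.4333,.1277,.2],10.5);go([.53,-.085,.2],-5.8)
E
```

```text
delta_pos [0.002, 0.006, -2.482] angular [0.026, -0.008, -0.003]
delta_pos [-5.667, 1.415, -2.483] angular [0.024, -0.011, 3.257]
```

Emit:
{"fn": "apply_moves", "kwargs": {
  "commands": [
    {"delta_pos":[0,0,-1.0],"angular":[0,0,0],"fingers":1},
    {"delta_pos":[0,0,-2.0],"angular":[0,0,0],"fingers":1},
    {"delta_pos":[0,0,-2.48],"angular":[0,0,0],"fingers":1},
    {"delta_pos":[-0.97,0.25,-2.48],"angular":[0,0,0.6],"fingers":1},
    {"delta_pos":[-1.9,0.5,-2.48],"angular":[0,0,1.2],"fingers":1},
    {"delta_pos":[-2.85,0.75,-2.48],"angular":[0,0,1.8],"fingers":1},
    {"delta_pos":[-3.8,1.0,-2.48],"angular":[0,0,2.4],"fingers":1},
    {"delta_pos":[-4.7,1.2,-2.48],"angular":[0,0,3.0],"fingers":1},
    {"delta_pos":[-5.4,1.35,-2.48],"angular":[0.02,-0.01,3.26],"fingers":1},
    {"delta_pos":[-5.67,1.415,-2.48],"angular":[0.02,-0.01,3.26],"fingers":1},
    {"delta_pos":[-5.67,1.415,-2.48],"angular":[0.02,-0.01,3.26],"fingers":1},
    {"delta_pos":[-5.67,1.415,-2.48],"angular":[0.02,-0.01,3.26],"fingers":1}
  ]
}}

```text
time_s: 3.45
tool_pos: [0.5288, -0.0851, 0.1988]
tool_rot: [-2.331, -2.104, 0.003]
wrist_force: [-0.0, 0.7, 0.1]
finger_gap: 0.0156
finger_force: 30.0
```

```bash
python3 - <<'E'
from h import *
st=env.sense();im=env.get_image("wrist")[...,::-1].copy();cv2.imwrite("pics/w2.png",im)
print({k:np.round(st[k],4).tolist() for k in("time_s","tool_pos","tool_rot","wrist_force","finger_gap")})
E
```

```text
{'time_s': 3.45, 'tool_pos': [0.5288, -0.0851, 0.1988], 'tool_rot': [-2.3305, -2.1039, 0.0033], 'wrist_force': [-0.0402, 0.6762, 0.1258], 'finger_gap': 0.0156}
```

View pics/w2.png

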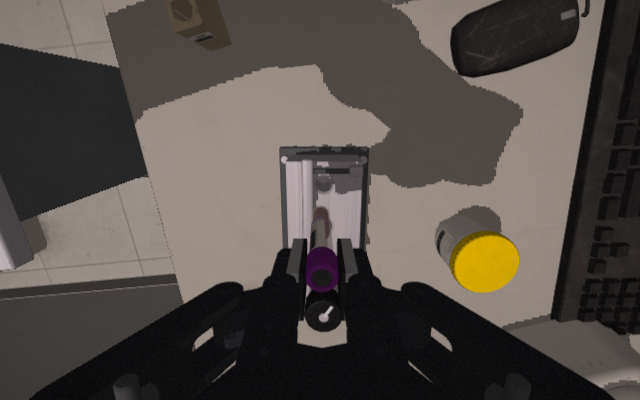

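The held tube (cap (321,270), foot near (320,212)) hides bore0; bore1 is at about (324,182), the knob at (323,315), block left/right edges at columns 281/368. I'll enlarge it.

```bash
python3 - <<'E'
import cv2
im=cv2.imread("pics/w2.png");c=cv2.resize(im[140:240,270:380],None,fx=6,fy=6,interpolation=cv2.INTER_CUBIC)
cv2.imwrite("pics/w2c.png",cv2.convertScaleAbs(c,alpha=1.3,beta=10))
E
```

```text
(no output)
```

View pics/w2c.png

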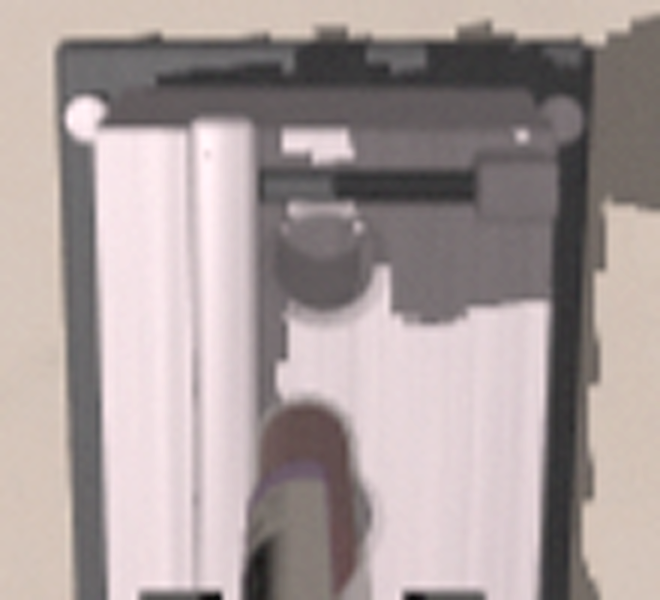

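```bash
python3 - <<'E'
from h import *
st=env.sense();f=lambda x,y:[270+(x+.5)/6-.5,140+(y+.5)/6-.5]
c=plane("wrist",[f(97,128),f(553,126)],.05,st);e=c[1]-c[0];print("width",np.linalg.norm(e),"yaw",np.degrees(np.arctan2(e[1],e[0])))
l=plane("wrist",[f(97,128),f(108,590)],.05,st);r=plane("wrist",[f(553,128),f(540,590)],.05,st)
for q in(l,r):
    d=q[0]-q[1];print("side dir",np.degrees(np.arctan2(d[1],d[0])))
b=plane("wrist",[f(324,264)],.05,st)[0];print("bore1",b.round(4),"far edge mid",c.mean(0).round(4),np.linalg.norm(c.mean(0)-b))
t=plane("wrist",[f(306,400)],.104,st)[0]
A=R.from_rotvec(st["tool_rot"]);o=A.inv().apply(t-st["tool_pos"]);print("tube foot edge in tool",o.round(4),"-> centre x",o[0]-.0065)
k=plane("wrist",[[323.5,315]],.09,st)[0];print("knob",k.round(4),np.linalg.norm((b-k)[:2]))
u=(b-k)[:2];print(np.degrees(np.arctan2(u[1],u[0])))
# predicted by top camera: cross-check
print(plane("top",[[306.9,199],[319.9,199.8]],.05).round(4))
# tube cap top centre in tool
cc=plane("wrist",[[321.5,275]],st["tool_pos"][2]+.0013,st)[0];print("cap",A.inv().apply(cc-st["tool_pos"]).round(4))
E
```

```text
width 0.06881353419256368 yaw -5.393402278896165
side dir 83.75407646851392
side dir 84.89445881550951
bore1 [ 0.5307 -0.0771  0.05  ] far edge mid [ 0.5329 -0.0559  0.05  ] 0.021251327391932542
tube foot edge in tool [ 0.0024 -0.0006  0.0946] -> centre x -0.004068536629100191
knob [ 0.5196 -0.189   0.09  ] 0.11248591728300221
84.31834666136874
[[ 0.5288 -0.0803  0.05  ]
 [ 0.5256 -0.1206  0.05  ]]
cap [ 0.0005  0.     -0.0013]
```

```bash
python3 - <<'E'
from h import *
im=cv2.imread("pics/w2.png");h=cv2.cvtColor(im,cv2.COLOR_BGR2HSV)
print(blobs((h[...,0]>125)&(h[...,0]<165)&(h[...,1]>60),60))
go([.5264,-.1185,.153],-5.6)
E
```

```text
[([321.58, 267.92], 1099, [303, 247, 39, 48])]
delta_pos [-0.867, 0.039, 1.14] angular [-0.04, -0.003, -0.027]
```

Emit:
{"fn": "apply_moves", "kwargs": {
  "commands": [
    {"delta_pos":[-0.5,0.03,0.3],"angular":[-0.04,0,-0.03],"fingers":1},
    {"delta_pos":[-0.87,0.04,0.7],"angular":[-0.04,0,-0.03],"fingers":1},
    {"delta_pos":[-0.87,0.04,1.1],"angular":[-0.04,0,-0.03],"fingers":1},
    {"delta_pos":[-0.87,0.04,1.14],"angular":[-0.04,0,-0.03],"fingers":1},
    {"delta_pos":[-0.87,0.04,1.14],"angular":[-0.04,0,-0.03],"fingers":1},
    {"delta_pos":[-0.87,0.04,1.14],"angular":[-0.04,0,-0.03],"fingers":1}
  ]
}}

```text
time_s: 4.0
tool_pos: [0.5275, -0.1184, 0.1537]
tool_rot: [2.325, 2.111, 0.002]
wrist_force: [-0.1, -0.0, 0.6]
finger_gap: 0.0152
finger_force: 30.0
```

```bash
python3 - <<'E'
from h import *
st=env.sense();im=env.get_image("wrist")[...,::-1].copy();cv2.imwrite("pics/w3.png",im)
print({k:np.round(st[k],4).tolist() for k in("time_s","tool_pos","tool_rot","wrist_force","finger_gap")})
c=cv2.resize(im[120:250,260:390],None,fx=4.6,fy=4.6,interpolation=cv2.INTER_CUBIC)
cv2.imwrite("pics/w3c.png",cv2.convertScaleAbs(c,alpha=1.3,beta=10))
E
```

```text
{'time_s': 4.0, 'tool_pos': [0.5275, -0.1184, 0.1537], 'tool_rot': [2.3248, 2.1113, 0.0016], 'wrist_force': [-0.0839, -0.0434, 0.6173], 'finger_gap': 0.0152}
```

View pics/w3c.png

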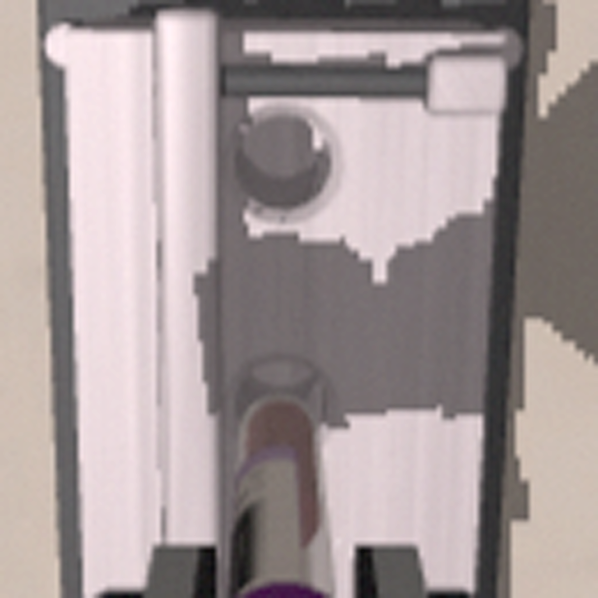

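```bash
python3 - <<'E'
from h import *
st=env.sense();f=lambda x,y:[260+(x+.5)/4.6-.5,120+(y+.5)/4.6-.5]
A=R.from_rotvec(st["tool_rot"]);P=lambda uv,z:A.inv().apply(plane("wrist",[f(*uv)],z,st)[0]-st["tool_pos"]).round(4)
b1=P((283,163),.05);print("bore1",b1, "chamfer L/R/top/bot",P((225,163),.05),P((340,163),.05),P((283,105),.05),P((283,221),.05))
print("bore0 chamfer top",P((281,350),.05),"L",P((228,395),.05),"R",P((333,395),.05), "-> centre x", P((281,350),.05)[0]-.010,"from bore1",b1[0]-.042)
z=st["tool_pos"][2]-.0947
print("foot edge flat",P((284,398),z),"round",P((284,398),z+.0045),"sides",P((246,437),z+.0065),P((323,437),z+.0065))
print(plane("wrist",[f(283,163)],.05,st).round(4))
E
```

```text
bore1 [ 0.0399 -0.0002  0.104 ] chamfer L/R/top/bot [ 0.0399 -0.0097  0.104 ] [0.0399 0.0091 0.104 ] [ 0.0493 -0.0002  0.104 ] [ 0.0303 -0.0002  0.104 ]
bore0 chamfer top [ 0.0081 -0.0005  0.104 ] L [ 0.     -0.0096  0.104 ] R [0.     0.0084 0.104 ] -> centre x -0.0019000000000000006 from bore1 -0.0021000000000000046
foot edge flat [0.0025 0.     0.0947] round [ 0.004  -0.      0.0902] sides [-0.002  -0.0061  0.0882] [-0.002   0.0063  0.0882]
[[ 0.5318 -0.079   0.05  ]]
```

Emit:
{"fn": "apply_moves", "kwargs": {
  "commands": [
    {"delta_pos":[0.015,-0.01,0.1],"angular":[0,0,0],"fingers":1},
    {"delta_pos":[0.015,-0.01,0.2],"angular":[0,0,0],"fingers":1},
    {"delta_pos":[0.015,-0.01,0.3],"angular":[0,0,0],"fingers":1},
    {"delta_pos":[0.015,-0.01,0.4],"angular":[0,0,0],"fingers":1},
    {"delta_pos":[0.015,-0.01,0.5],"angular":[0,0,0],"fingers":1},
    {"delta_pos":[0.015,-0.01,0.6],"angular":[0,0,0],"fingers":1},
    {"delta_pos":[0.015,-0.01,0.6],"angular":[0,0,0],"fingers":1}
  ]
}}

```text
time_s: 4.63
tool_pos: [0.5266, -0.1197, 0.1284]
tool_rot: [2.328, 2.108, -0.001]
wrist_force: [-0.0, -0.3, -0.2]
finger_gap: 0.015
finger_force: 30.0
```

Emit:
{"fn": "apply_moves", "kwargs": {
  "commands": [
    {"delta_pos":[0,0,0.2],"angular":[0,0,0],"fingers":1},
    {"delta_pos":[0,0,0.35],"angular":[0,0,0],"fingers":1},
    {"delta_pos":[0,0,0.5],"angular":[0,0,0],"fingers":1},
    {"delta_pos":[0,0,0.56],"angular":[0,0,0],"fingers":1},
    {"delta_pos":[0,0,0.56],"angular":[0,0,0],"fingers":1}
  ]
}}

```text
time_s: 5.05
tool_pos: [0.5272, -0.1201, 0.1069]
tool_rot: [2.328, 2.107, 0.001]
wrist_force: [-0.6, 0.3, 1.6]
finger_gap: 0.0154
finger_force: 30.3
```

Emit:
{"fn": "apply_moves", "kwargs": {
  "commands": [
    {"delta_pos":[0,0,0],"angular":[0,0,0],"fingers":0.5},
    {"delta_pos":[0,0,0],"angular":[0,0,0],"fingers":0.5},
    {"delta_pos":[0,0,0],"angular":[0,0,0],"fingers":0.5},
    {"delta_pos":[0,0,0],"angular":[0,0,0],"fingers":0.5},
    {"delta_pos":[0,0,-0.5],"angular":[0,0,0],"fingers":0.5},
    {"delta_pos":[0,0,-1.3],"angular":[0,0,0],"fingers":0.5},
    {"delta_pos":[0,0,-1.8],"angular":[0,0,0],"fingers":0.5},
    {"delta_pos":[0,0,-1.8],"angular":[0,0,0],"fingers":0.5}
  ]
}}

```text
time_s: 5.72
tool_pos: [0.5296, -0.1206, 0.1826]
tool_rot: [2.323, 2.103, 0.008]
wrist_force: [0.9, 0.4, -0.0]
finger_gap: 0.0425
finger_force: 0.0
```

```bash
python3 - <<'E'
from h import *
st=env.sense();print(st["finger_gap"],st["tool_pos"])
go([.4215,.1887,.16],10.5);go([.4215,.1887,.0998],10.5)
im=env.get_image("wrist")[...,::-1].copy();cv2.imwrite("pics/w4.png",im)
h=cv2.cvtColor(im,cv2.COLOR_BGR2HSV);print([(c,b,plane("wrist",[c],.108,st).round(4)) for c,a,b in blobs((h[...,0]>125)&(h[...,0]<165)&(h[...,1]>60),60)])
E
```

```text
0.04254769720702019 [ 0.52959212 -0.1205897   0.18257451]
delta_pos [7.427, -3.461, 0.52] angular [0.105, 0.033, -3.239]
delta_pos [7.429, -3.475, 2.025] angular [0.105, 0.033, -3.239]
[([315.78, 213.9], [305, 201, 23, 28], array([[ 0.5268, -0.117 ,  0.108 ]]))]
```

Emit:
{"fn": "apply_moves", "kwargs": {
  "commands": [
    {"delta_pos":[0.93,-0.43,0],"angular":[0,0,-0.5],"fingers":0.4},
    {"delta_pos":[1.86,-0.87,0],"angular":[0,0,-1.0],"fingers":0.4},
    {"delta_pos":[2.8,-1.3,0],"angular":[0,0,-1.5],"fingers":0.4},
    {"delta_pos":[3.7,-1.73,0],"angular":[0,0,-2.0],"fingers":0.4},
    {"delta_pos":[4.65,-2.17,0],"angular":[0,0,-2.5],"fingers":0.4},
    {"delta_pos":[5.6,-2.6,0],"angular":[0,0,-3.0],"fingers":0.4},
    {"delta_pos":[6.5,-3.03,0.2],"angular":[0,0,-3.24],"fingers":0.4},
    {"delta_pos":[7.2,-3.36,0.4],"angular":[0,0,-3.24],"fingers":0.4},
    {"delta_pos":[7.43,-3.46,0.5],"angular":[0,0,-3.24],"fingers":0.4},
    {"delta_pos":[7.43,-3.46,0.5],"angular":[0,0,-3.24],"fingers":0.4},
    {"delta_pos":[7.43,-3.46,0.5],"angular":[0,0,-3.24],"fingers":0.4}
  ]
}}

```text
time_s: 6.68
tool_pos: [0.4183, 0.1891, 0.1576]
tool_rot: [2.006, 2.415, -0.003]
wrist_force: [0.8, -1.4, 0.2]
finger_gap: 0.0511
finger_force: 0.0
```

```bash
python3 - <<'E'
from h import *
st=env.sense();print(st["finger_gap"],st["tool_pos"])
go([.4215,.1887,.0998],10.5)
im=env.get_image("wrist")[...,::-1].copy();cv2.imwrite("pics/w5.png",im)
h=cv2.cvtColor(im,cv2.COLOR_BGR2HSV)
A=R.from_rotvec(st["tool_rot"])
for c,a,b in blobs((h[...,0]>125)&(h[...,0]<165)&(h[...,1]>60),60):
    uv=[b[0]+b[2]/2-.5,b[1]+b[3]-b[2]/2-.5];p=plane("wrist",[uv],.102,st)[0];print(b,uv,p.round(4),A.inv().apply(p-st["tool_pos"]).round(4))
E
```

```text
0.05110121099862906 [0.41833415 0.18906037 0.15762714]
delta_pos [-0.019, 0.076, 1.446] angular [-0.001, 0.033, 0.013]
[313, 211, 26, 31] [325.5, 228.5] [0.4211 0.1895 0.102 ] [0.0001 0.0028 0.0556]
```

Emit:
{"fn": "apply_moves", "kwargs": {
  "commands": [
    {"delta_pos":[0,0.075,0.6],"angular":[0,0.03,0],"fingers":0.4},
    {"delta_pos":[0,0.075,1.1],"angular":[0,0.03,0],"fingers":0.4},
    {"delta_pos":[0,0.075,1.43],"angular":[0,0.03,0],"fingers":0.4},
    {"delta_pos":[0,0.075,1.43],"angular":[0,0.03,0],"fingers":0.4},
    {"delta_pos":[0,0.075,1.43],"angular":[0,0.03,0],"fingers":1},
    {"delta_pos":[0,0.075,1.43],"angular":[0,0.03,0],"fingers":1},
    {"delta_pos":[0,0.075,1.43],"angular":[0,0.03,0],"fingers":1},
    {"delta_pos":[0,0.075,1.43],"angular":[0,0.03,0],"fingers":1},
    {"delta_pos":[0,0.075,1.43],"angular":[0,0.03,0],"fingers":1},
    {"delta_pos":[0,0.075,1.43],"angular":[0,0.03,0],"fingers":1}
  ]
}}

```text
time_s: 7.57
tool_pos: [0.4225, 0.1903, 0.1021]
tool_rot: [2.008, 2.415, 0.006]
wrist_force: [0.2, -1.0, 6.9]
finger_gap: 0.0153
finger_force: 29.6
```

```bash
python3 - <<'E'
from h import *
st=env.sense();print(st["finger_gap"],st["tool_pos"])
go([.5315,-.0765,.2],-5.6)
E
```

```text
0.015300986442837113 [0.42250949 0.19033194 0.10206715]
delta_pos [-7.052, 1.47, -2.454] angular [0.037, -0.023, 3.223]
```

Emit:
{"fn": "apply_moves", "kwargs": {
  "commands": [
    {"delta_pos":[0,0,-1.0],"angular":[0,0,0],"fingers":1},
    {"delta_pos":[0,0,-2.0],"angular":[0,0,0],"fingers":1},
    {"delta_pos":[0,0,-2.45],"angular":[0,0,0],"fingers":1},
    {"delta_pos":[-0.97,0.2,-2.45],"angular":[0,0,0.5],"fingers":1},
    {"delta_pos":[-1.94,0.4,-2.45],"angular":[0,0,1.0],"fingers":1},
    {"delta_pos":[-2.9,0.6,-2.45],"angular":[0,0,1.5],"fingers":1},
    {"delta_pos":[-3.87,0.8,-2.45],"angular":[0,0,2.0],"fingers":1},
    {"delta_pos":[-4.84,1.0,-2.45],"angular":[0,0,2.5],"fingers":1},
    {"delta_pos":[-5.8,1.2,-2.45],"angular":[0.03,-0.02,2.9],"fingers":1},
    {"delta_pos":[-6.6,1.37,-2.3],"angular":[0.03,-0.02,3.22],"fingers":1},
    {"delta_pos":[-7.0,1.46,-1.8],"angular":[0.03,-0.02,3.22],"fingers":1},
    {"delta_pos":[-7.09,1.47,-1.4],"angular":[0.03,-0.02,3.22],"fingers":1},
    {"delta_pos":[-7.09,1.47,-1.3],"angular":[0.03,-0.02,3.22],"fingers":1},
    {"delta_pos":[-7.09,1.47,-1.3],"angular":[0.03,-0.02,3.22],"fingers":1},
    {"delta_pos":[-7.09,1.47,-1.3],"angular":[0.03,-0.02,3.22],"fingers":1}
  ]
}}

```text
time_s: 8.82
tool_pos: [0.531, -0.077, 0.1531]
tool_rot: [-2.325, -2.111, 0.002]
wrist_force: [0.1, -0.4, 0.1]
finger_gap: 0.0149
finger_force: 29.9
```

```bash
python3 - <<'E'
from h import *
st=env.sense();im=env.get_image("wrist")[...,::-1].copy();cv2.imwrite("pics/w6.png",im)
print({k:np.round(st[k],4).tolist() for k in("time_s","tool_pos","tool_rot","wrist_force","finger_gap")})
c=cv2.resize(im[120:250,260:390],None,fx=4.6,fy=4.6,interpolation=cv2.INTER_CUBIC)
cv2.imwrite("pics/w6c.png",cv2.convertScaleAbs(c,alpha=1.3,beta=10));go([.5314,-.0783,.153],-5.6)
E
```

```text
{'time_s': 8.8167, 'tool_pos': [0.531, -0.077, 0.1531], 'tool_rot': [-2.3245, -2.1112, 0.0021], 'wrist_force': [0.0828, -0.4294, 0.1072], 'finger_gap': 0.0149}
delta_pos [-0.037, 0.004, 0.013] angular [-0.01, 0.0, 0.025]
```

View pics/w6c.png

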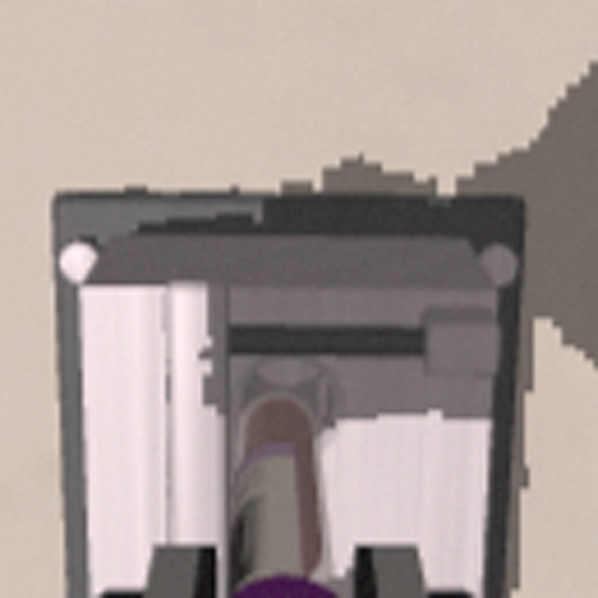

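The foot (edge at crop (283,395)) sits about 1 mm too far to the camera side of bore1 (chamfer top at crop (286,358)). I'll shift it and lower.

Emit:
{"fn": "apply_moves", "kwargs": {
  "commands": [
    {"delta_pos":[-0.03,0.01,0.05],"angular":[0,0,0],"fingers":1},
    {"delta_pos":[-0.03,0.01,0.15],"angular":[0,0,0],"fingers":1},
    {"delta_pos":[-0.03,0.01,0.25],"angular":[0,0,0],"fingers":1},
    {"delta_pos":[-0.03,0.01,0.35],"angular":[0,0,0],"fingers":1},
    {"delta_pos":[-0.03,0.01,0.45],"angular":[0,0,0],"fingers":1},
    {"delta_pos":[-0.03,0.01,0.55],"angular":[0,0,0],"fingers":1},
    {"delta_pos":[-0.03,0.01,0.55],"angular":[0,0,0],"fingers":1}
  ]
}}

```text
time_s: 9.45
tool_pos: [0.5313, -0.079, 0.1301]
tool_rot: [-2.326, -2.11, 0.003]
wrist_force: [0.1, 0.4, -0.2]
finger_gap: 0.0149
finger_force: 29.9
```

Emit:
{"fn": "apply_moves", "kwargs": {
  "commands": [
    {"delta_pos":[0,0,0.2],"angular":[0,0,0],"fingers":1},
    {"delta_pos":[0,0,0.35],"angular":[0,0,0],"fingers":1},
    {"delta_pos":[0,0,0.5],"angular":[0,0,0],"fingers":1},
    {"delta_pos":[0,0,0.56],"angular":[0,0,0],"fingers":1},
    {"delta_pos":[0,0,0.56],"angular":[0,0,0],"fingers":1}
  ]
}}

```text
time_s: 9.87
tool_pos: [0.5316, -0.0793, 0.1083]
tool_rot: [-2.326, -2.11, 0.002]
wrist_force: [-0.6, -0.5, -0.2]
finger_gap: 0.0151
finger_force: 30.0
```

Emit:
{"fn": "apply_moves", "kwargs": {
  "commands": [
    {"delta_pos":[0,0,0],"angular":[0,0,0],"fingers":0.5},
    {"delta_pos":[0,0,0],"angular":[0,0,0],"fingers":0.5},
    {"delta_pos":[0,0,0],"angular":[0,0,0],"fingers":0.5},
    {"delta_pos":[0,0,0],"angular":[0,0,0],"fingers":0.5},
    {"delta_pos":[0,0,0],"angular":[0,0,0],"fingers":0.5},
    {"delta_pos":[0,0,-0.5],"angular":[0,0,0],"fingers":0.5},
    {"delta_pos":[0,0,-1.3],"angular":[0,0,0],"fingers":0.5},
    {"delta_pos":[0,0,-2.1],"angular":[0,0,0],"fingers":0.5},
    {"delta_pos":[-0.8,0,-2.1],"angular":[0,0,0],"fingers":0.5},
    {"delta_pos":[-1.7,0,-2.1],"angular":[0,0,0],"fingers":0.5},
    {"delta_pos":[-2.5,0,-2.1],"angular":[0,0,0],"fingers":0.5},
    {"delta_pos":[-2.84,0,-2.1],"angular":[0,0,0],"fingers":0.2},
    {"delta_pos":[-2.84,0,-2.1],"angular":[0,0,0],"fingers":0.2},
    {"delta_pos":[-2.84,0,-2.1],"angular":[0,0,0],"fingers":0.2},
    {"delta_pos":[-2.84,0,-2.1],"angular":[0,0,0],"fingers":0.2}
  ]
}}

```text
time_s: 11.12
tool_pos: [0.5207, -0.1908, 0.1924]
tool_rot: [-2.324, -2.111, 0.001]
wrist_force: [0.1, 1.2, 0.4]
finger_gap: 0.0682
finger_force: 0.0
```

```bash
python3 - <<'E'
from h import *
st=env.sense();im=env.get_image("wrist")[...,::-1].copy();cv2.imwrite("pics/w7.png",im)
print({k:np.round(st[k],4).tolist() for k in("time_s","q","tool_pos","tool_rot","wrist_force","finger_gap")})
h=cv2.cvtColor(im,cv2.COLOR_BGR2HSV)
for c,a,b in blobs((h[...,0]>125)&(h[...,0]<165)&(h[...,1]>60),60):
    uv=[b[0]+b[2]/2-.5,b[1]+b[3]-b[2]/2-.5];print(b,plane("wrist",[uv],.108,st).round(4))
cv2.imwrite("pics/w7c.png",cv2.resize(im[80:280,220:420],None,fx=3,fy=3,interpolation=cv2.INTER_CUBIC))
E
```

```text
{'time_s': 11.1167, 'q': [-0.055, 0.4926, 0.4442, 2.0566, -0.3364, 0.6635, 0.5153], 'tool_pos': [0.5207, -0.1908, 0.1924], 'tool_rot': [-2.3242, -2.1111, 0.0013], 'wrist_force': [0.1492, 1.1592, 0.4499], 'finger_gap': 0.0682}
[307, 32, 27, 32] [[ 0.53   -0.0825  0.108 ]]
[307, 102, 25, 26] [[ 0.5256 -0.1215  0.108 ]]
```

View pics/w7c.png

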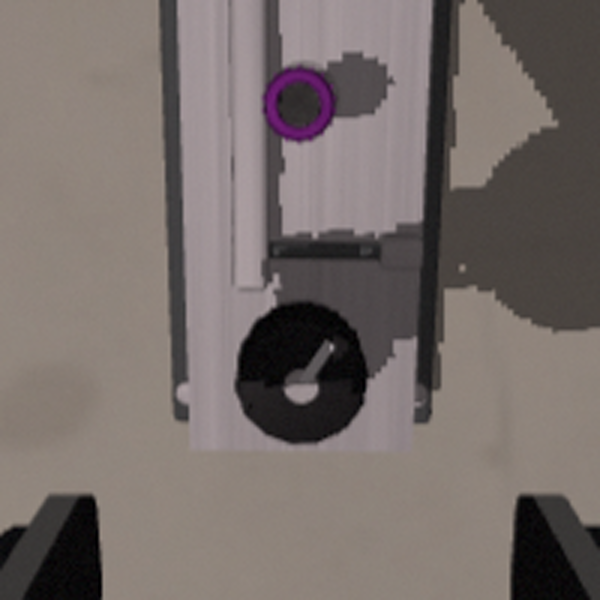

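Both tubes stand in the bores (cap at crop (299,103), the other above). The knob's top is centred near crop (301,378), with the pointer toward (333,345).

```bash
python3 - <<'E'
from h import *
st=env.sense();f=lambda x,y:[220+(x+.5)/3-.5,80+(y+.5)/3-.5]
k=plane("wrist",[f(301,379),f(238,379),f(366,379),f(301,444)],.09,st);print(k.round(4),np.linalg.norm(k[1]-k[2]))
go([k[0,0],k[0,1]-.001,.088],-5.6)
E
```

```text
[[ 0.5196 -0.19    0.09  ]
 [ 0.5032 -0.1885  0.09  ]
 [ 0.5365 -0.1916  0.09  ]
 [ 0.5179 -0.2082  0.09  ]] 0.03351377138268092
delta_pos [-0.022, -0.024, 2.608] angular [-0.022, -0.007, 0.031]
```

Emit:
{"fn": "apply_moves", "kwargs": {
  "commands": [
    {"delta_pos":[-0.02,-0.02,0.8],"angular":[-0.02,0,0],"fingers":0.25},
    {"delta_pos":[-0.02,-0.02,1.5],"angular":[-0.02,0,0],"fingers":0.25},
    {"delta_pos":[-0.02,-0.02,2.1],"angular":[-0.02,0,0],"fingers":0.25},
    {"delta_pos":[-0.02,-0.02,2.5],"angular":[-0.02,0,0],"fingers":0.25},
    {"delta_pos":[-0.02,-0.02,2.6],"angular":[-0.02,0,0],"fingers":0.25},
    {"delta_pos":[-0.02,-0.02,2.6],"angular":[-0.02,0,0],"fingers":0.25},
    {"delta_pos":[-0.02,-0.02,2.6],"angular":[-0.02,0,0],"fingers":1},
    {"delta_pos":[-0.02,-0.02,2.6],"angular":[-0.02,0,0],"fingers":1},
    {"delta_pos":[-0.02,-0.02,2.6],"angular":[-0.02,0,0],"fingers":1},
    {"delta_pos":[-0.02,-0.02,2.6],"angular":[-0.02,0,0],"fingers":1},
    {"delta_pos":[-0.02,-0.02,2.6],"angular":[-0.02,0,0],"fingers":1},
    {"delta_pos":[-0.02,-0.02,2.6],"angular":[-0.02,0,0],"fingers":1}
  ],
  "newtons": 50
}}

```text
time_s: 12.17
tool_pos: [0.5191, -0.1927, 0.0901]
tool_rot: [2.327, 2.111, 0.001]
wrist_force: [-3.7, 1.4, 6.0]
finger_gap: 0.0337
finger_force: 49.8
```

```bash
python3 - <<'E'
from h import *
st=env.sense()
print({k:np.round(st[k],4).tolist() for k in("time_s","q","tool_pos","tool_rot","wrist_force","moment","finger_gap","finger_force")})
E
```

```text
{'time_s': 12.1667, 'q': [0.045, 0.6432, 0.3201, 2.111, -0.4482, 0.4514, 0.6154], 'tool_pos': [0.5191, -0.1927, 0.0901], 'tool_rot': [2.3266, 2.1111, 0.0006], 'wrist_force': [-3.7259, 1.4332, 5.9793], 'moment': [0.2527, 0.7019, 0.0881], 'finger_gap': 0.0337, 'finger_force': 49.7855}
```

Emit:
{"fn": "apply_moves", "kwargs": {
  "commands": [
    {"delta_pos":[0,0,0],"angular":[0,0,0.7],"fingers":1},
    {"delta_pos":[0,0,0],"angular":[0,0,1.4],"fingers":1},
    {"delta_pos":[0,0,0],"angular":[0,0,2.1],"fingers":1},
    {"delta_pos":[0,0,0],"angular":[0,0,2.8],"fingers":1},
    {"delta_pos":[0,0,0],"angular":[0,0,3.5],"fingers":1},
    {"delta_pos":[0,0,0],"angular":[0,0,4.2],"fingers":1},
    {"delta_pos":[0,0,0],"angular":[0,0,4.9],"fingers":1},
    {"delta_pos":[0,0,0],"angular":[0,0,5.6],"fingers":1},
    {"delta_pos":[0,0,0],"angular":[0,0,6.3],"fingers":1},
    {"delta_pos":[0,0,0],"angular":[0,0,7.0],"fingers":1},
    {"delta_pos":[0,0,0],"angular":[0,0,7.0],"fingers":1}
  ]
}}

```text
time_s: 13.08
tool_pos: [0.5192, -0.1928, 0.0901]
tool_rot: [2.855, 1.31, 0.001]
wrist_force: [-2.6, 0.0, 6.2]
finger_gap: 0.0331
finger_force: 49.9
```

```bash
cat > s.py <<'E'
from h import *
st=env.sense();y=R.from_rotvec(st["tool_rot"]).as_matrix()[:,1];print("yaw",np.degrees(np.arctan2(y[1],y[0])))
print({k:np.round(st[k],4).tolist() for k in("time_s","q","tool_pos","wrist_force","moment","finger_gap","finger_force")})
E
python3 s.py
```

```text
yaw -40.70298779291029
{'time_s': 13.0833, 'q': [-0.0653, 0.6755, 0.4814, 2.1157, -0.6523, 0.498, 0.2024], 'tool_pos': [0.5192, -0.1928, 0.0901], 'wrist_force': [-2.6041, 0.0273, 6.2492], 'moment': [0.2118, 0.706, -0.076], 'finger_gap': 0.0331, 'finger_force': 49.8795}
```

Emit:
{"fn": "apply_moves", "kwargs": {
  "commands": [
    {"delta_pos":[0,0,0],"angular":[0,0,0.5],"fingers":1},
    {"delta_pos":[0,0,0],"angular":[0,0,1.0],"fingers":1},
    {"delta_pos":[0,0,0],"angular":[0,0,1.5],"fingers":1},
    {"delta_pos":[0,0,0],"angular":[0,0,2.0],"fingers":1}
  ]
}}

```text
time_s: 13.42
tool_pos: [0.5192, -0.1928, 0.0901]
tool_rot: [-2.958, -1.057, -0.002]
wrist_force: [-2.7, 1.2, 6.7]
finger_gap: 0.0332
finger_force: 49.8
```

```bash
python3 s.py
```

```text
yaw -50.67946291722606
{'time_s': 13.4167, 'q': [-0.0953, 0.6872, 0.527, 2.117, -0.7061, 0.5154, 0.0811], 'tool_pos': [0.5192, -0.1928, 0.0901], 'wrist_force': [-2.6898, 1.217, 6.6691], 'moment': [0.254, 0.66, 0.1006], 'finger_gap': 0.0332, 'finger_force': 49.7989}
```

Emit:
{"fn": "apply_moves", "kwargs": {
  "commands": [
    {"delta_pos":[0,0,0],"angular":[0,0,0.5],"fingers":1},
    {"delta_pos":[0,0,0],"angular":[0,0,1.0],"fingers":1}
  ]
}}

```text
time_s: 13.58
tool_pos: [0.5192, -0.1929, 0.0901]
tool_rot: [-3.001, -0.928, -0.002]
wrist_force: [-2.8, 0.5, 6.1]
finger_gap: 0.033
finger_force: 49.8
```

```bash
python3 s.py
```

```text
yaw -55.651518842637266
{'time_s': 13.5833, 'q': [-0.1104, 0.6936, 0.5502, 2.1176, -0.7321, 0.5248, 0.0198], 'tool_pos': [0.5192, -0.1929, 0.0901], 'wrist_force': [-2.8069, 0.4559, 6.0749], 'moment': [0.1366, 0.5493, 0.502], 'finger_gap': 0.033, 'finger_force': 49.7877}
```

Emit:
{"fn": "apply_moves", "kwargs": {
  "commands": [
    {"delta_pos":[0,0,0],"angular":[0,0,0.4],"fingers":1},
    {"delta_pos":[0,0,0],"angular":[0,0,0.6],"fingers":1},
    {"delta_pos":[0,0,0],"angular":[0,0,0.6],"fingers":1}
  ]
}}

```text
time_s: 13.83
tool_pos: [0.5197, -0.1926, 0.0901]
tool_rot: [3.022, 0.858, 0.001]
wrist_force: [-1.1, 0.8, 5.9]
finger_gap: 0.0332
finger_force: 49.6
```

```bash
python3 s.py; python3 - <<'E'
from h import *
im=env.get_image("wrist")[...,::-1];cv2.imwrite("pics/w8c.png",cv2.resize(im[200:400,200:440],None,fx=3,fy=3,interpolation=cv2.INTER_CUBIC))
E
```

```text
yaw -58.28327819992422
{'time_s': 13.8333, 'q': [-0.1199, 0.6977, 0.5632, 2.1173, -0.7454, 0.5303, -0.0142], 'tool_pos': [0.5197, -0.1926, 0.0901], 'wrist_force': [-1.0815, 0.7675, 5.9109], 'moment': [0.1788, 0.4967, 0.7232], 'finger_gap': 0.0332, 'finger_force': 49.5765}
```

View pics/w8c.png

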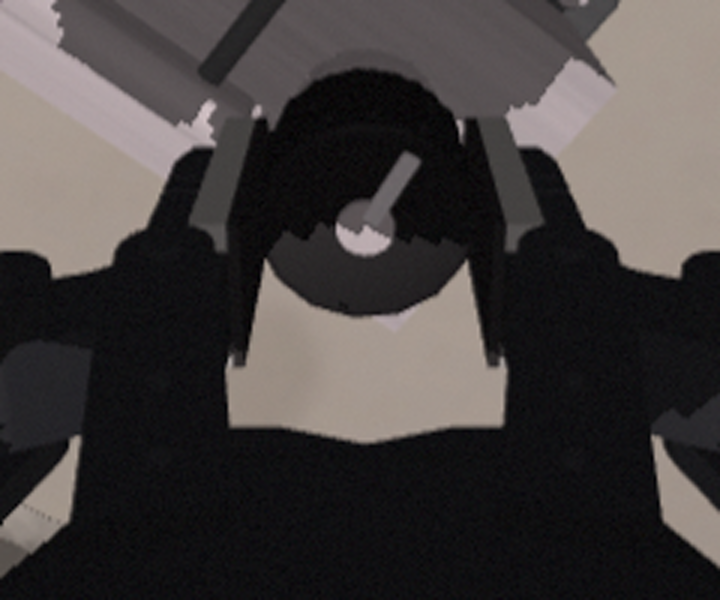

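Seated: the moment has risen to 0.72 N m at yaw −58°, and the pointer (crop (365,225) to (410,158)) has turned with the gripper, with at most a few degrees of slip. Now I'll back off.

Emit:
{"fn": "apply_moves", "kwargs": {
  "commands": [
    {"delta_pos":[0,0,0],"angular":[0,0,-0.6],"fingers":1},
    {"delta_pos":[0,0,0],"angular":[0,0,-1.6],"fingers":1},
    {"delta_pos":[0,0,0],"angular":[0,0,-2.6],"fingers":1},
    {"delta_pos":[0,0,0],"angular":[0,0,-3.6],"fingers":1},
    {"delta_pos":[0,0,0],"angular":[0,0,-4.6],"fingers":1},
    {"delta_pos":[0,0,0],"angular":[0,0,-5.6],"fingers":1},
    {"delta_pos":[0,0,0],"angular":[0,0,-6.6],"fingers":1},
    {"delta_pos":[0,0,0],"angular":[0,0,-7.6],"fingers":1},
    {"delta_pos":[0,0,0],"angular":[0,0,-8.6],"fingers":1},
    {"delta_pos":[0,0,0],"angular":[0,0,-9.6],"fingers":1},
    {"delta_pos":[0,0,0],"angular":[0,0,-10.6],"fingers":1},
    {"delta_pos":[0,0,0],"angular":[0,0,-11.6],"fingers":1},
    {"delta_pos":[0,0,0],"angular":[0,0,-12.6],"fingers":1},
    {"delta_pos":[0,0,0],"angular":[0,0,-13.6],"fingers":1},
    {"delta_pos":[0,0,0],"angular":[0,0,-14.6],"fingers":1},
    {"delta_pos":[0,0,0],"angular":[0,0,-15.6],"fingers":1},
    {"delta_pos":[0,0,0],"angular":[0,0,-16.6],"fingers":1},
    {"delta_pos":[0,0,0],"angular":[0,0,-17.6],"fingers":1},
    {"delta_pos":[0,0,0],"angular":[0,0,-18.4],"fingers":1},
    {"delta_pos":[0,0,0],"angular":[0,0,-18.8],"fingers":1}
  ]
}}

```text
time_s: 15.55
tool_pos: [0.5187, -0.1924, 0.0901]
tool_rot: [-1.437, -2.793, -0.0]
wrist_force: [-2.9, 2.7, 6.3]
finger_gap: 0.033
finger_force: 49.9
```

```bash
python3 s.py; python3 - <<'E'
from h import *
im=env.get_image("wrist")[...,::-1];cv2.imwrite("pics/w9.png",im)
# pointer bar in the tool frame: bright pixels on the knob top, before and after
a=cv2.resize(im[200:400,200:440],None,fx=3,fy=3,interpolation=cv2.INTER_CUBIC)
cv2.imwrite("pics/w9c.png",a)
E
```

```text
yaw 35.55938185051789
{'time_s': 15.55, 'q': [0.1741, 0.6222, 0.1375, 2.1058, -0.1955, 0.4263, 1.0852], 'tool_pos': [0.5187, -0.1924, 0.0901], 'wrist_force': [-2.9471, 2.7275, 6.3455], 'moment': [0.52, 0.6791, -0.0307], 'finger_gap': 0.033, 'finger_force': 49.8637}
```

View pics/w9c.png

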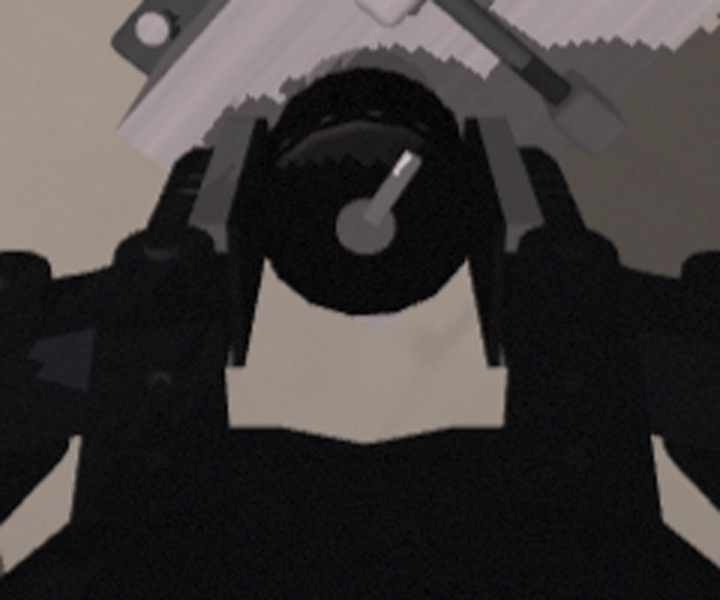

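The pointer has kept its place in the gripper ((367,228) to (410,157)), so the knob followed the 94° back-off, 1.64 rad, which is within tolerance. I'll let the arm settle, check the tubes from the fixed cameras, and hand in.

Emit:
{"fn": "apply_moves", "kwargs": {
  "commands": [
    {"delta_pos":[0,0,0],"angular":[0,0,0.3],"fingers":1},
    {"delta_pos":[0,0,0],"angular":[0,0,0.5],"fingers":1},
    {"delta_pos":[0,0,0],"angular":[0,0,0.5],"fingers":1},
    {"delta_pos":[0,0,0],"angular":[0,0,0.5],"fingers":1},
    {"delta_pos":[0,0,0],"angular":[0,0,0.5],"fingers":1}
  ]
}}

```text
time_s: 16.02
tool_pos: [0.5187, -0.1924, 0.0901]
tool_rot: [-1.501, -2.759, -0.0]
wrist_force: [-3.1, 2.1, 7.7]
finger_gap: 0.0331
finger_force: 49.9
```

```bash
python3 s.py; python3 - <<'E'
from h import *
for n in("top","scene"):
    im=env.get_image(n)[...,::-1];h=cv2.cvtColor(im,cv2.COLOR_BGR2HSV);b=np.zeros(im.shape[:2],bool);b[150:270,165:390]=1
    for c,a,_ in blobs(b&(h[...,0]>125)&(h[...,0]<165)&(h[...,1]>60),4): print(n,c,a,plane(n,[c],.1).round(3))
print(env.finish_job())
E
```

```text
yaw 32.900417155342495
{'time_s': 16.0167, 'q': [0.1652, 0.6231, 0.1498, 2.1061, -0.2124, 0.4271, 1.0552], 'tool_pos': [0.5187, -0.1924, 0.0901], 'wrist_force': [-3.0573, 2.1056, 7.6508], 'moment': [0.4527, 0.6896, -0.0602], 'finger_gap': 0.0331, 'finger_force': 49.9073}
top [306.0, 196.15] 20 [[ 0.53  -0.078  0.1  ]]
scene [314.14, 199.93] 43 [[ 0.527 -0.082  0.1  ]]
scene [328.13, 205.6] 52 [[ 0.524 -0.123  0.1  ]]
the job is handed in; nothing more can be done
None
```

The job is handed in at 16 s: both tubes are down in the bores. The thumbscrew was turned until it seated, then backed off about 1.6 rad, and it is still held in the gripper at 50 N. The hand-in call returned no verdict.

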